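Unlock the gauge box by its two code dials

TASK

Unlock the grey gauge box on the bench: turn the left dial so that its orange pointer stands on the yellow dot, turn the right dial so that its pointer stands on the red dot, and then push the orange bolt handle away from you until the bolt is fully back. Leave the dials on their colours and the other things on the bench where they lie.

Things in the scene. Friction and masses are not known exactly. Their poses are not given: they have to be found in the camera images.
- lockbox: grey steel gauge box, 164 x 284 mm on plan, lid top 55 mm above the bench, fixed to the bench. Origin: centre of its underside; its x axis points to the back (away from the robot), y to the left, z up. On the lid are a left and a right dial (axes at x +20, y +80 and -80 mm) and between them a steel bolt sliding along x, whose keeper and guides stand 13 mm above the lid
- bolt (a joint): slide of the bolt along the box's +x: 0 = locked, nose through the keeper at the front edge; 0.020 m = fully back (end stop). About 2 N of friction, no spring; stays where it is left. It is blocked after about 3 mm until both dials stand on their code colours, when its hidden tongues can enter the gaps in the dials' wheels (generous: they centre a dial that is some 10 degrees off)
- bolt_handle (a point): top centre of the orange upright bolt handle, 98 mm above the bench at any bolt position; the handle is 14 mm in diameter at its waist (18 mm at its head), 36 mm tall above the bolt bar, whose top is 62 mm above the bench. It moves with the bolt; 40 mm are free round it
- dial_left (a joint): angle of the left dial about the vertical: 0 = pointer to the green dot (straight along the box's +x), positive = counterclockwise seen from above; turns from -1.5 to 1.5 with light friction (0.06 N m), no detents or spring. The scale plate is black, 94 mm across, with five fixed coloured dots round its far half; white, yellow, green, blue, red dots lie at 1.222, 0.611, 0, -0.611, -1.222
- dial_left_top (a point): centre of the top of the left dial's grip bar, on the dial's axis, 93 mm above the bench. The bar is bright aluminium, 46 mm long (along the pointer direction), 14 mm thick, 28 mm tall; below it is the dial's dark round skirt, 60 mm across, whose top is 65 mm above the bench
- dial_left_pointer (a point): tip of the orange pointer line at the edge of the left dial's skirt, 31 mm from the axis, 57 mm above the bench; turns with the dial (an orange line also runs along the pointer half of the bar's top)
- left_yellow (a point): the point on the left scale plate where the pointer tip lies when the left dial is exactly on its yellow dot: 31 mm from the dial's axis, directly inside the 10 mm yellow dot, 57 mm above the bench
- dial_right (a joint): angle of the right dial about the vertical: 0 = pointer to the green dot (straight along the box's +x), positive = counterclockwise seen from above; turns from -1.5 to 1.5 with light friction (0.06 N m), no detents or spring. The scale plate is black, 94 mm across, with five fixed coloured dots round its far half; white, yellow, green, blue, red dots lie at 1.222, 0.611, 0, -0.611, -1.222
- dial_right_top (a point): centre of the top of the right dial's grip bar, on the dial's axis, 93 mm above the bench. The bar is bright aluminium, 46 mm long (along the pointer direction), 14 mm thick, 28 mm tall; below it is the dial's dark round skirt, 60 mm across, whose top is 65 mm above the bench
- dial_right_pointer (a point): tip of the orange pointer line at the edge of the right dial's skirt, 31 mm from the axis, 57 mm above the bench; turns with the dial (an orange line also runs along the pointer half of the bar's top)
- right_red (a point): the point on the right scale plate where the pointer tip lies when the right dial is exactly on its red dot: 31 mm from the dial's axis, directly inside the 10 mm red dot, 57 mm above the bench
- caliper: digital caliper, 70 x 235 x 16 mm, lying loose on the bench; origin at the centre of its underside. A bystander, to be left alone
- tape_black: roll of black tape, 62 mm across, 19 mm high, lying loose on the bench; origin at the centre of its underside. A bystander, to be left alone
- ring_part: cream plastic toothed ring, 64 mm across, 18 mm high, lying loose on the bench; origin at the centre of its underside. A bystander, to be left alone
- cap_part: cream plastic cup-shaped cap, 50 mm across, 21 mm high, lying loose on the bench; origin at the centre of its underside. A bystander, to be left alone

How it is judged:
On the way:
1. both dials stand on their code colours: left on yellow, right on red (horizontal distance between dial_left_pointer and left_yellow below 0.0065 m and horizontal distance between dial_right_pointer and right_red below 0.0065 m), for 0.2 s.
At the end, for the whole second after the job is handed in: The left pointer is within 6.5 mm (12 degrees) of yellow, the right pointer within 6.5 mm of red, the bolt is drawn back at least 16 of its 20 mm and is at rest (all of step 1 and value of joint bolt above 0.016 m and velocity of joint bolt below 0.01 m/s); the robot touches nothing.
It fails at once if the caliper is shoved more than 30 mm (distance of caliper from where it was at the start of the episode above 0.03 m).
It fails at once if the tape_black is shoved more than 30 mm (distance of tape_black from where it was at the start of the episode above 0.03 m).
It fails at once if the ring_part is shoved more than 30 mm (distance of ring_part from where it was at the start of the episode above 0.03 m).
It fails at once if the cap_part is shoved more than 30 mm (distance of cap_part from where it was at the start of the episode above 0.03 m).
It also fails if it takes over 61 s, if anything falls off the work surface, if the arm or the gripper's body presses on something with over 40 N, if the wrist force passes 120 N, or if a joint passes its speed limit or range.

ROBOT

A 6-joint arm with a two-finger parallel gripper is mounted at the origin on a cart in front of the work surface, level with it; the furniture and walls round the work are solid. World frame = base frame: x ahead of the robot, y to its left, z up, the work surface at z = 0. Lengths are in m, angles in rad, forces in N, time in s.
With the tool pointing down it reaches from about 0.35 to 0.775 m from the base axis. Payload 7.3 kg.
Tool frame: the origin (TCP) lies midway between the tips of the shut fingers; the grasp point (between the pads) lies 19 mm behind it (robot.tcp_to_grasp is the distance from the TCP to the grasp point, in m); z points along the fingers, y is the line along which they close (so a half turn about z gives the same grasp; the last joint's range is limited). The gripper opens to 92 mm and grips with 3 to 60 N. Pads are 19 mm wide; open, the fingers measure 130 mm over their backs; the gripper's body (75 mm by 190 mm) begins 47 mm behind the grasp point.
Start: joints at [1.085, 0.342, 1.524, -0, 1.275, -0.146], TCP at [0.175, 0.495, 0.19] pointing down, gripper open.
Joint ranges: [-2.53, 2.53], [-0.77, 2.02], [0.04, 2.7], [-1, 4.14], [0.28, 2.66], [-3.11, 3.11]. Speed limits (rad/s): [2.57, 2.57, 3.14, 3.14, 3.14, 3.14].

INTERFACE

Orientations are given as [roll, pitch, yaw] about the fixed x, y, z axes, in that order (R = Rz(yaw) Ry(pitch) Rx(roll)).
In Python, from cell import readout, cams, ticket, robot gives the robot as it stands. The module is installed in compiled form; this text tells all that it offers.
- The arm moves only by the tool jog_arm, never from a script. Its argument "plan" is a list of rows, each a list of 5 numbers: the shift along the world's x, y, z each as a share of 0.08 m, from -1 to 1, then the turn about the world's z as a share of 90 degrees, from -1 to 1, then the opening, from -1 (shut) to 1 (fully open). A call has 1 to 12 rows; each row is the pose to reach, as a shift and turn from the pose commanded when the call began; what a row does not reach only later rows make up. A row lasts 1/10 s, in which the tool goes at most 50 mm and 8.59 degrees, less where a joint would pass 70% of its speed; a pose out of reach is approached as far as the arm can. A call with a number of a shift or a turn outside -1 to 1 is refused whole. A call with a gripper value outside its range is refused whole. The fingers move at their own pace and stop on an object; "squeeze" is the grip in N (left out, the last holds). Time passes only in rows, so rows that repeat a pose let the fingers close. It gives the time, the measured TCP pose, the force, the opening and the grip force at its end, in the units of the state.
- readout.observe(): the state, without advancing time (a new reading comes with each control period).
- cams.read_camera(name): name is "scene" or "top"; returns the picture (420x560x3 uint8, blue, green, red); there is no depth.
- cams.calibration(name): a dict with "K" (3x3 intrinsics, pixels), "world_from_camera" (4x4, takes a point from camera to world coordinates). Camera axes: x right, y down, z forward; pixel columns grow to the right and rows downward; lengths in m; the calibration is good to about 2 mm. A picture is of the moment at which its call begins. calibration takes no time and is no camera call.
- ticket.hand_in(): hands the job in; it is judged then, once.
The state is a dict: "time": time; "qpos": joint angles; "qvel": joint speeds; "joint_efforts": joint torques, N m; "tool_pos": TCP position; "tool_rot": TCP orientation; "contact_force": force on the tool from outside, world axes, zero at the start; "torque": the same for the moment, N m; "opening": finger opening in m; "grip_force": force on a finger pad.
Only numpy, scipy, OpenCV 4.12 (cv2) and the standard library are available. Lean on these libraries where they do the work, as an engineer would, in place of code of your own. Each camera call takes 0.05 s, during which the arm holds its last target. There are 200 camera calls.

## Working session

There is one attempt and no reset: what is moved stays moved. The work goes in short steps, Python scripts to look and compute and a tool call to move; the robot and the scene stay as the last step left them, time stands still between calls to the robot, and variables do not carry over. Pictures are saved under pics/ and viewed, at most 10 in all, crops included, and the job is handed in when it is done.

Besides the shell and the picture viewer there is one more tool, called by a JSON object that holds its "fn" and its "kwargs". jog_arm: Moves the arm, as the interface text tells. Shift numbers are shares of 0.08 m and turn numbers shares of 90 degrees, none past 1 either way. Its arguments: {"type":"object","properties":{"plan":{"type":"array"},"squeeze":{"type":"number"}},"required":["plan"]}

```bash
mkdir -p pics; python3 - <<'E'
from cell import readout, cams, ticket, robot
import cv2
for n in("scene","top"):
    cv2.imwrite(f"pics/{n}0.png",cams.read_camera(n))
    c=cams.calibration(n);print(n,c["K"].tolist(),c["world_from_camera"].round(4).tolist())
s=readout.observe();print(s["time"],s["tool_pos"],s["tool_rot"],s["opening"])
E
```

```text
scene [[403.6842412954465, 0.0, 282.1587957445302], [0.0, 403.6842412954465, 207.99867844221643], [0.0, 0.0, 1.0]] [[0.6043, -0.5523, 0.5743, -0.1168], [-0.7967, -0.4099, 0.4441, -0.392], [-0.0099, -0.7259, -0.6877, 0.8821], [0.0, 0.0, 0.0, 1.0]]
top [[484.22807304036616, 0.0, 280.6233662880716], [0.0, 484.22807304036616, 202.52819458451035], [0.0, 0.0, 1.0]] [[-0.0049, -0.9978, 0.0668, 0.4227], [-1.0, 0.0044, -0.0076, 0.0975], [0.0072, -0.0669, -0.9977, 1.3308], [0.0, 0.0, 0.0, 1.0]]
0.1 [0.17474373 0.49461653 0.18958992] [-3.14016936e+00 -2.45406511e-04  2.80179482e+00] 0.09241766558500274
```

View pics/top0.png

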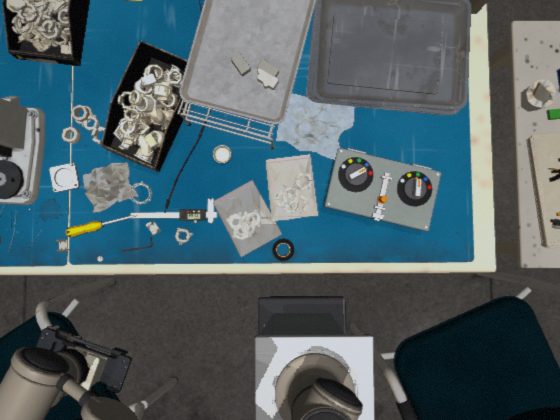

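View pics/scene0.png

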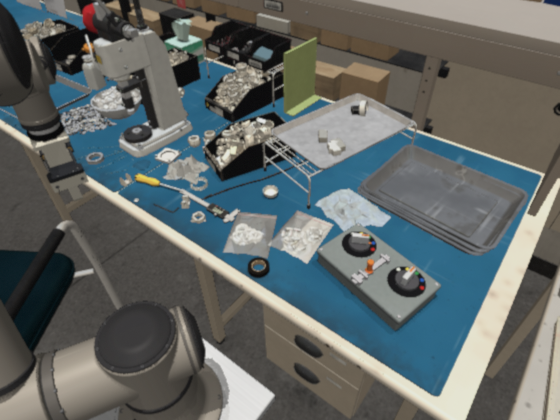

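The top view shows the box at about (385,192), with the bolt handle at (382,199) and dials at (354,173) and (416,188). I'll enlarge that area.

```bash
python3 - <<'E'
import cv2
a=cv2.imread("pics/top0.png")[140:240,318:448]
cv2.imwrite("pics/topc.png",cv2.resize(a,None,fx=6,fy=6,interpolation=cv2.INTER_CUBIC))
a=cv2.imread("pics/scene0.png")[220:330,310:445]
cv2.imwrite("pics/scenec.png",cv2.resize(a,None,fx=5,fy=5,interpolation=cv2.INTER_CUBIC))
E
```

```text
(no output)
```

View pics/topc.png

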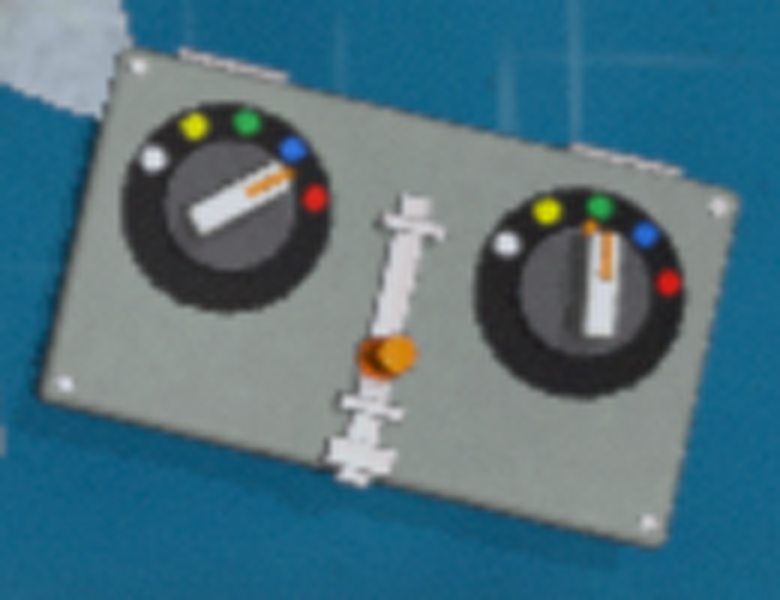

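View pics/scenec.png

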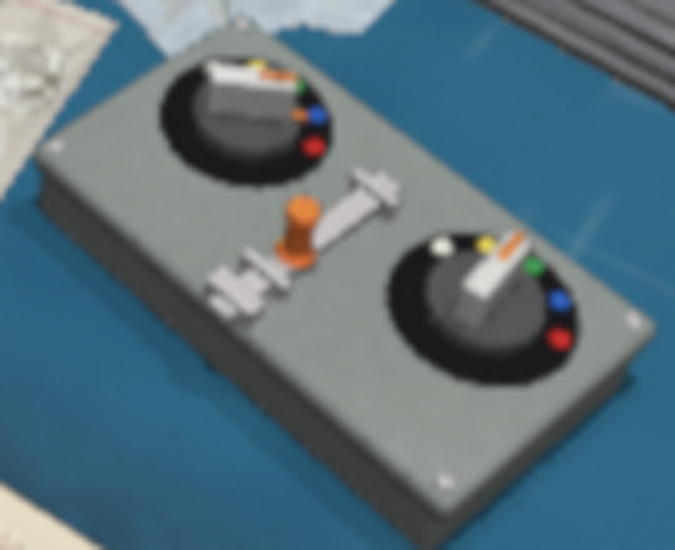

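Top crop: lid corners (122,48), (740,195), (662,545), (42,400). Plate centres are (226,207) and (580,293). The left bar top runs (200,222)→(293,168), pointing at blue; the right runs (600,337)→(607,235), near green. The handle top is at (397,354).

```bash
cat > h.py <<'E'
import numpy as np
from cell import cams
def back(n,px,z):
    c=cams.calibration(n);W=c["world_from_camera"]
    d=W[:3,:3]@np.linalg.solve(c["K"],[px[0],px[1],1.]);o=W[:3,3]
    return (o+d*(z-o[2])/d[2])[:2]
def T(cx,cy,z,o=(318,140),f=6,n="top"): return back(n,(o[0]+(cx+.5)/f-.5,o[1]+(cy+.5)/f-.5),z)
E
python3 - <<'E'
from h import *
C=[T(*p,.055) for p in((122,48),(740,195),(662,545),(42,400))]
for c in C: print(c.round(4))
o=np.mean(C,0); y=(C[0]-C[1]+C[3]-C[2]); x=(C[0]-C[3]+C[1]-C[2])
ya=np.arctan2(-y[0],y[1]); print("origin",o.round(4),"yaw by y",np.degrees(ya),"by x",np.degrees(np.arctan2(x[1],x[0])),"sizes",np.linalg.norm(x)/2,np.linalg.norm(y)/2)
L=T(226,207,.056);R=T(580,293,.056);d=L-R
print("plates",L.round(4),R.round(4),np.linalg.norm(d),np.degrees(np.arctan2(-d[0],d[1])))
S=lambda x,y,z:T(x,y,z,(310,220),5,"scene")
for nm,a,b in(("L",(200,222),(293,168)),("R",(600,337),(607,235))):
    p,q=T(*a,.093),T(*b,.093);v=q-p;print(nm,"bar",((p+q)/2).round(4),np.linalg.norm(v),np.degrees(np.arctan2(v[1],v[0])))
for nm,a,b in(("L",(209,72),(297,82)),("R",(476,287),(521,240))):
    p,q=S(*a,.093),S(*b,.093);v=q-p;print("scene",nm,"bar",((p+q)/2).round(4),np.linalg.norm(v),np.degrees(np.arctan2(v[1],v[0])))
print("handle",T(397,354,.098),S(303,210,.098))
print("scene plates",S(246,120,.056),S(483,308,.056))
for nm,c,p in (("Lyellow",L,(195,126)),("Rred",R,(669,283)),("Rgreen",R,(599,207)),("Lgreen",L,(246,122))):
    v=T(*p,.056)-c;print(nm,np.linalg.norm(v),np.degrees(np.arctan2(v[1],v[0])))
E
```

```text
[ 0.6541 -0.0655]
[ 0.5874 -0.3387]
[ 0.4327 -0.3001]
[ 0.4978 -0.0282]
origin [ 0.543  -0.1831] yaw by y -13.588816952958398 by x -13.69567644426758 sizes 0.1600415068955264 0.28040592767595945
plates [ 0.5828 -0.1104] [ 0.544  -0.2663] 0.16065650100767023 -13.982946287051378
L bar [ 0.5833 -0.1133] 0.046522728830807415 -60.121446952064574
R bar [ 0.5434 -0.266 ] 0.04409876110671556 -5.278480605637755
scene L bar [ 0.5825 -0.1112] 0.04611289225997065 -62.31501528915112
scene R bar [ 0.5455 -0.2669] 0.039842182835894115 -7.864056377150815
handle [ 0.5141949  -0.17559673] [ 0.51420902 -0.17669086]
scene plates [ 0.58509945 -0.11062727] [ 0.54600424 -0.26648335]
Lyellow 0.038474893539074725 20.05695641293734
Rred 0.03972646107944128 -83.82716794157064
Rgreen 0.03928960012424376 -13.71419749602022
Lgreen 0.03900321039821495 -14.010443687850852
```

Box yaw is about -13.8°. Left dial at (0.583,-0.112), bar at -61° (target 21°). Right dial at (0.5445,-0.2665), bar at -6.5° (target -84°). I'll move towards the left dial.

{"fn": "jog_arm", "kwargs": {"plan": [[0.64, -0.95, 0, -0.058, 0.4], [0.64, -0.95, 0, -0.058, 0.4], [0.64, -0.95, 0, -0.058, 0.4]]}}

```text
time: 0.4
tool_pos: [0.2278, 0.4157, 0.1899]
tool_rot: [-3.139, 0.001, 2.707]
contact_force: [-0.7, 0.6, 0.3]
opening: 0.0721
grip_force: 0.0
```

{"fn": "jog_arm", "kwargs": {"plan": [[0.64, -0.95, 0, -0.058, 0.4], [0.64, -0.95, 0, -0.058, 0.4], [0.64, -0.95, 0, -0.058, 0.4]]}}

```text
time: 0.7
tool_pos: [0.2791, 0.3403, 0.1901]
tool_rot: [-3.141, 0.001, 2.616]
contact_force: [-0.3, 0.9, 0.3]
opening: 0.0644
grip_force: 0.0
```

{"fn": "jog_arm", "kwargs": {"plan": [[0.64, -0.95, 0, -0.058, 0.4], [0.64, -0.95, 0, -0.058, 0.4], [0.64, -0.95, 0, -0.058, 0.4]]}}

```text
time: 1.0
tool_pos: [0.3304, 0.2649, 0.1902]
tool_rot: [-3.141, 0.001, 2.525]
contact_force: [0.3, 0.6, 0.4]
opening: 0.0648
grip_force: 0.0
```

{"fn": "jog_arm", "kwargs": {"plan": [[0.64, -0.95, 0, -0.058, 0.4], [0.64, -0.95, 0, -0.058, 0.4], [0.64, -0.95, 0, -0.058, 0.4]]}}

```text
time: 1.3
tool_pos: [0.3818, 0.1893, 0.1901]
tool_rot: [3.141, 0.001, 2.434]
contact_force: [-0.5, 1.4, 0.2]
opening: 0.064
grip_force: 0.0
```

{"fn": "jog_arm", "kwargs": {"plan": [[0.63, -0.94, 0, -0.057, 0.4], [0.63, -0.94, 0, -0.057, 0.4], [0.63, -0.94, 0, -0.057, 0.4]]}}

```text
time: 1.6
tool_pos: [0.4321, 0.1145, 0.19]
tool_rot: [3.141, 0.001, 2.345]
contact_force: [-0.2, -0.4, -0.4]
opening: 0.0644
grip_force: 0.0
```

{"fn": "jog_arm", "kwargs": {"plan": [[0.63, -0.94, 0, -0.057, 0.4], [0.63, -0.94, 0, -0.057, 0.4], [0.63, -0.94, 0, -0.057, 0.4]]}}

```text
time: 1.9
tool_pos: [0.4825, 0.0396, 0.1899]
tool_rot: [3.141, 0.001, 2.256]
contact_force: [-0.6, 0.9, 0.3]
opening: 0.0642
grip_force: 0.0
```

{"fn": "jog_arm", "kwargs": {"plan": [[0.63, -0.94, 0, -0.057, 0.4], [0.63, -0.94, 0, -0.057, 0.4], [0.63, -0.94, 0, -0.057, 0.4]]}}

```text
time: 2.2
tool_pos: [0.5328, -0.0354, 0.1896]
tool_rot: [3.141, 0.0, 2.167]
contact_force: [0.4, 1.3, -0.2]
opening: 0.0646
grip_force: 0.0
```

{"fn": "jog_arm", "kwargs": {"plan": [[0.63, -0.94, 0, -0.057, 0.4], [0.63, -0.94, 0, -0.057, 0.4], [0.63, -0.94, 0, -0.057, 0.4], [0.63, -0.94, 0, -0.057, 0.4]]}}

```text
time: 2.6
tool_pos: [0.581, -0.1074, 0.1895]
tool_rot: [-3.141, -0.002, 2.08]
contact_force: [-1.3, 0.6, -0.1]
opening: 0.0641
grip_force: 0.0
```

{"fn": "jog_arm", "kwargs": {"plan": [[0.025, -0.055, -0.8, 0, 0.4], [0.025, -0.055, -0.8, 0, 0.4], [0.025, -0.055, -0.8, 0, 0.4]]}}

```text
time: 2.9
tool_pos: [0.5811, -0.1109, 0.1238]
tool_rot: [-3.138, -0.005, 2.081]
contact_force: [-0.1, 0.4, 0.9]
opening: 0.0641
grip_force: 0.0
```

{"fn": "jog_arm", "kwargs": {"plan": [[0, 0, -0.35, 0, 0.4], [0, 0, -0.69, 0, 0.4], [0, 0, -0.69, 0, 0.4], [0, 0, -0.69, 0, 0.4]]}}

```text
time: 3.3
tool_pos: [0.5839, -0.1131, 0.0727]
tool_rot: [3.14, 0.001, 2.08]
contact_force: [0.1, 0.3, 1.1]
opening: 0.0642
grip_force: 0.0
```

{"fn": "jog_arm", "kwargs": {"plan": [[0, 0, -0.02, 0, -1], [0, 0, -0.02, 0, -1], [0, 0, -0.02, 0, -1], [0, 0, -0.02, 0, -1], [0, 0, -0.02, 0, -1], [0, 0, -0.02, 0, -1]], "squeeze": 12}}

```text
time: 3.9
tool_pos: [0.5834, -0.1143, 0.0695]
tool_rot: [3.141, 0.0, 2.079]
contact_force: [0.1, -0.0, -0.6]
opening: 0.0208
grip_force: 0.0
```

{"fn": "jog_arm", "kwargs": {"plan": [[0, 0, 0, 0, -1], [0, 0, 0, 0, -1], [0, 0, 0, 0, -1], [0, 0, 0, 0, -1]], "squeeze": 12}}

```text
time: 4.3
tool_pos: [0.5834, -0.1142, 0.0694]
tool_rot: [3.142, -0.0, 2.079]
contact_force: [-0.3, -0.5, -0.4]
opening: 0.0003
grip_force: 0.0
```

The fingers shut on nothing, so I'll look.

```bash
python3 - <<'E'
from cell import cams
import cv2,numpy as np
a=cams.read_camera("top")[130:230,318:448];b=cams.read_camera("scene")[200:310,310:440]
r=lambda a:cv2.resize(a,(390,300),interpolation=cv2.INTER_CUBIC)
cv2.imwrite("pics/p1.png",np.hstack([r(a),r(b)]))
E
```

```text
(no output)
```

View pics/p1.png

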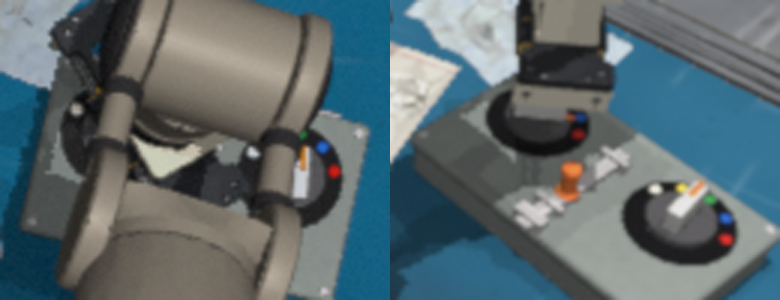

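```bash
cat >> h.py <<'E'
def proj(n,P):
    c=cams.calibration(n);M=np.linalg.inv(c["world_from_camera"]);p=c["K"]@(M[:3,:3]@P+M[:3,3]);return p[:2]/p[2]
E
python3 - <<'E'
from h import *
from cell import readout
import cv2
s=readout.observe();t=s["tool_pos"];print(s["opening"],s["grip_force"],t,s["tool_rot"],s["qpos"])
a=cams.read_camera("scene")[175:285,310:430];f=5
a=cv2.resize(a,None,fx=f,fy=f,interpolation=cv2.INTER_CUBIC)
for dz,col in((0,(0,0,255)),(.019,(0,255,0)),(.066,(255,0,255)),(.12,(0,255,255))):
    p=proj("scene",t+[0,0,dz]);q=((p-[310,175]+.5)*f-.5).astype(int);print(dz,q);cv2.circle(a,tuple(map(int,q)),3,col,-1)
cv2.imwrite("pics/p2.png",a)
E
```

```text
0.0006734291792694356 0.0 [ 0.58335585 -0.1142023   0.06941617] [ 3.14154548e+00 -9.16065919e-06  2.07921159e+00] [-3.22230677e-01  5.81448523e-01  1.48652094e+00  4.66572510e-05
  1.07359814e+00 -8.30668195e-01]
0 [253 333]
0.019 [257 309]
0.066 [269 247]
0.12 [283 171]
```

View pics/p2.png

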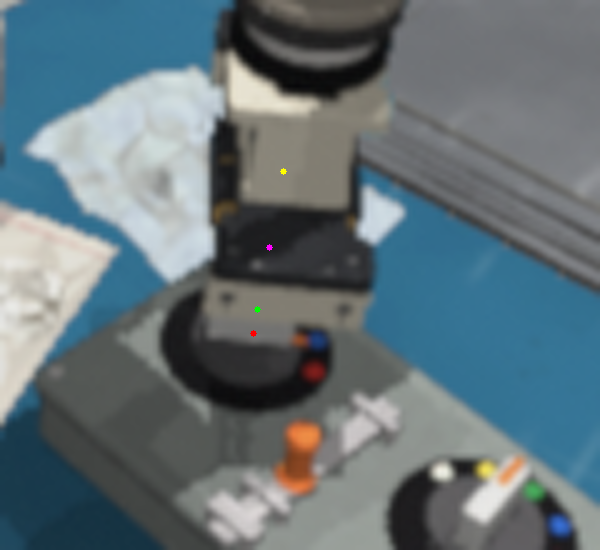

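The bar is visible under the gripper body, but no finger shows in front of it. I'll lift, then compare the fingertip pixels with the reported TCP.

{"fn": "jog_arm", "kwargs": {"plan": [[0, 0, 0.5, 0, -1], [0, 0, 1, 0, -1], [0, 0, 1, 0, -1], [0, 0, 1, 0, -1]]}}

```text
time: 4.85
tool_pos: [0.5838, -0.1143, 0.1504]
tool_rot: [3.14, 0.002, 2.079]
contact_force: [-1.0, -0.4, -0.3]
opening: 0.0005
grip_force: 0.0
```

```bash
python3 - <<'E'
from h import *
from cell import readout
import cv2
s=readout.observe();t=s["tool_pos"];print(s["opening"],t,s["tool_rot"])
a=cams.read_camera("scene")[145:265,310:430];f=5
a=cv2.resize(a,None,fx=f,fy=f,interpolation=cv2.INTER_CUBIC)
for dz,col in((0,(0,0,255)),(.019,(0,255,0)),(.066,(255,0,255)),(.12,(0,255,255))):
    p=proj("scene",t+[0,0,dz]);q=((p-[310,145]+.5)*f-.5).astype(int);print(dz,q);cv2.circle(a,tuple(map(int,q)),3,col,-1)
cv2.imwrite("pics/p3.png",a)
E
```

```text
0.0005198971630723544 [ 0.5837947  -0.11432371  0.15035161] [3.14002670e+00 1.64850395e-03 2.07926939e+00]
0 [273 376]
0.019 [278 350]
0.066 [291 281]
0.12 [306 196]
```

View pics/p3.png

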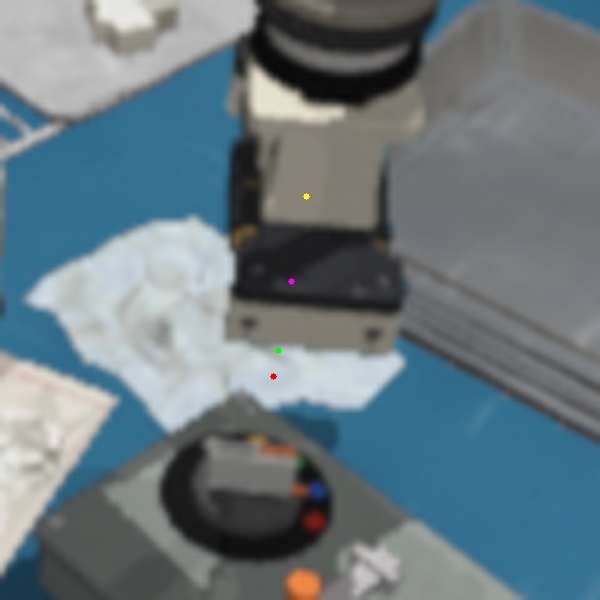

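No finger shows at the reported TCP (red, (273,376)); the body's lower edge is at about y=348. I'll check the tool geometry against the starting pictures, where the pose is known.

```bash
python3 - <<'E'
from h import *
from cell import robot
from scipy.spatial.transform import Rotation as Ro
import cv2
print([x for x in dir(robot) if x[0]!='_'],robot.tcp_to_grasp)
t=np.array([.17474,.49462,.18959]);R=Ro.from_euler('xyz',[-3.1402,0,2.8018]).as_matrix()
out=[]
for n,(x,y) in(("scene",(10,110)),("top",(30,300))):
    a=cv2.imread(f"pics/{n}0.png")[y:y+100,x:x+110];f=3.6
    a=cv2.resize(a,(396,360),interpolation=cv2.INTER_CUBIC)
    for P,col in(((0,0,0),(0,0,255)),((0,.046,0),(0,255,0)),((0,-.046,0),(0,255,0)),((0,0,-.066),(255,0,255)),((.0375,.095,-.066),(0,255,255)),((-.0375,.095,-.066),(0,255,255)),((.0375,-.095,-.066),(0,255,255)),((-.0375,-.095,-.066),(0,255,255))):
        q=(proj(n,t+R@np.array(P))-[x,y]+.5)*f;cv2.circle(a,tuple(map(int,q)),3,col,-1)
    out.append(a)
cv2.imwrite("pics/p4.png",np.hstack(out))
E
```

```text
['IKError', 'tcp_to_grasp'] 0.0188
```

View pics/p4.png

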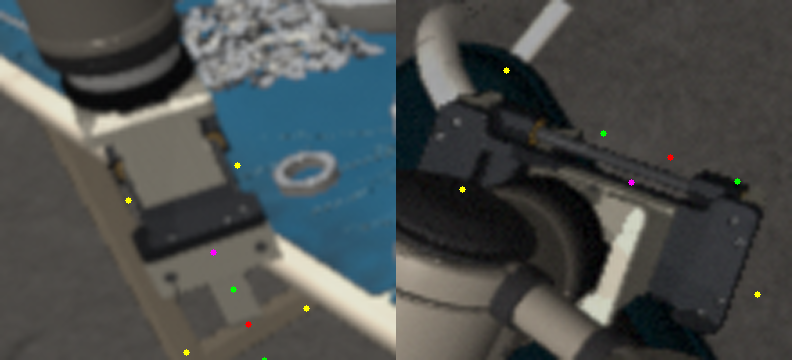

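With the gripper open, the near fingertip at (240,317) is clearly higher than predicted (264,360). The fingers seem to end tens of mm above the reported TCP. I'll go above the right dial, where the scene camera sees the fingers side-on, and measure there.

{"fn": "jog_arm", "kwargs": {"plan": [[-0.245, -0.95, 0, 0.302, 0.2], [-0.245, -0.95, 0, 0.302, 0.2], [-0.245, -0.95, 0, 0.302, 0.2], [-0.245, -0.95, 0, 0.302, 0.2], [-0.245, -0.95, 0, 0.302, 0.2]]}}

```text
time: 5.4
tool_pos: [0.5628, -0.1901, 0.1476]
tool_rot: [-3.141, -0.003, 2.553]
contact_force: [-0.5, 0.7, -0.1]
opening: 0.0359
grip_force: 0.0
```

{"fn": "jog_arm", "kwargs": {"plan": [[-0.245, -0.95, 0, 0.302, 0.2], [-0.245, -0.95, 0, 0.302, 0.2], [-0.245, -0.95, 0, 0.302, 0.2], [-0.245, -0.95, 0, 0.302, 0.2], [-0.245, -0.95, 0, 0.302, 0.2], [-0.245, -0.95, 0, 0.302, 0.2]]}}

```text
time: 6.0
tool_pos: [0.544, -0.2657, 0.1487]
tool_rot: [3.141, -0.001, 3.026]
contact_force: [0.2, 0.4, 0.8]
opening: 0.0552
grip_force: 0.0
```

```bash
python3 - <<'E'
from h import *
from cell import readout
from scipy.spatial.transform import Rotation as Ro
import cv2
s=readout.observe();t=s["tool_pos"];R=Ro.from_euler('xyz',s["tool_rot"]).as_matrix();print(s["opening"],t,s["tool_rot"])
o=s["opening"]/2
img=cams.read_camera("scene");cv2.imwrite("pics/sc5raw.png",img);cv2.imwrite("pics/top5raw.png",cams.read_camera("top"))
c=proj("scene",t+[0,0,.02]);x,y=(c-[62,48]).astype(int);print(x,y)
f=6;a=cv2.resize(img[y:y+95,x:x+125],None,fx=f,fy=f,interpolation=cv2.INTER_CUBIC)
for P,col in(((0,0,0),(0,0,255)),((0,o,0),(0,255,0)),((0,-o,0),(0,255,0)),((0,o,-.019),(255,255,0)),((0,-o,-.019),(255,255,0)),((0,0,-.066),(255,0,255))):
    q=(proj("scene",t+R@np.array(P))-[x,y]+.5)*f-.5;print(P,q.round(0));cv2.circle(a,tuple(map(int,q)),3,col,-1)
cv2.imwrite("pics/p5.png",a)
E
```

```text
0.0551733993999711 [ 0.54395288 -0.2657205   0.14869407] [ 3.14089499e+00 -1.22782482e-03  3.02649273e+00]
353 204
(0, 0, 0) [366. 325.]
(0, 0.02758669969998555, 0) [304. 287.]
(0, -0.02758669969998555, 0) [430. 363.]
(0, 0.02758669969998555, -0.019) [313. 255.]
(0, -0.02758669969998555, -0.019) [441. 331.]
(0, 0, -0.066) [404. 210.]
```

View pics/p5.png

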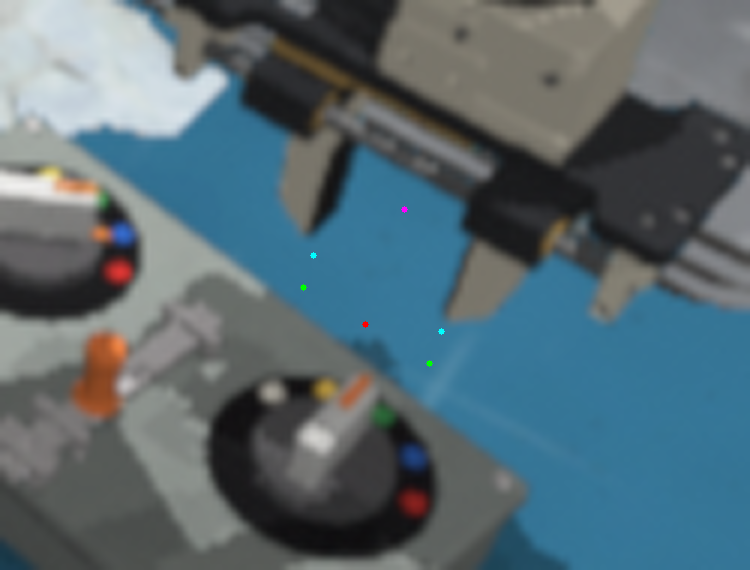

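The side-on view is clear: the fingertips are at (309,234) and (447,319), against predicted (304,287) and (430,363). The real tips therefore sit about 29 mm above the reported TCP, which agrees with the missed grasp. I'll descend in guarded steps to a reported z of about 0.042, watching the force.

{"fn": "jog_arm", "kwargs": {"plan": [[0.005, -0.01, -0.5, 0, 0.2], [0.005, -0.01, -0.98, 0, 0.2], [0.005, -0.01, -0.98, 0, 0.2], [0.005, -0.01, -0.98, 0, 0.2]]}}

```text
time: 6.5
tool_pos: [0.5447, -0.2668, 0.0714]
tool_rot: [3.141, -0.001, 3.028]
contact_force: [0.0, 0.5, 0.7]
opening: 0.0551
grip_force: 0.0
```

{"fn": "jog_arm", "kwargs": {"plan": [[0, 0, -0.12, 0, 0.2], [0, 0, -0.12, 0, 0.2]]}}

```text
time: 6.7
tool_pos: [0.545, -0.2672, 0.0621]
tool_rot: [-3.141, 0.001, 3.028]
contact_force: [0.2, 0.3, -0.2]
opening: 0.0549
grip_force: 0.0
```

{"fn": "jog_arm", "kwargs": {"plan": [[0, 0, -0.1, 0, 0.2], [0, 0, -0.22, 0, 0.2], [0, 0, -0.22, 0, 0.2]]}}

```text
time: 7.0
tool_pos: [0.5437, -0.2665, 0.0423]
tool_rot: [3.14, -0.002, 3.028]
contact_force: [-0.8, 0.1, -1.1]
opening: 0.0547
grip_force: 0.0
```

{"fn": "jog_arm", "kwargs": {"plan": [[0, 0, 0, 0, -1], [0, 0, 0, 0, -1], [0, 0, 0, 0, -1], [0, 0, 0, 0, -1], [0, 0, 0, 0, -1], [0, 0, 0, 0, -1], [0, 0, 0, 0, -1], [0, 0, 0, 0, -1]], "squeeze": 12}}

```text
time: 7.8
tool_pos: [0.5448, -0.2657, 0.044]
tool_rot: [3.14, -0.0, 3.028]
contact_force: [0.5, 5.7, 1.8]
opening: 0.0136
grip_force: 12.0
```

Gripped at 13.6 mm with 12 N. Turning -77.3° to red.

{"fn": "jog_arm", "kwargs": {"plan": [[0, 0.006, 0, -0.09, -1], [0, 0.012, 0, -0.17, -1], [0, 0.012, 0, -0.25, -1], [0, 0.012, 0, -0.33, -1], [0, 0.012, 0, -0.41, -1], [0, 0.012, 0, -0.49, -1], [0, 0.012, 0, -0.57, -1], [0, 0.012, 0, -0.65, -1], [0, 0.012, 0, -0.73, -1], [0, 0.012, 0, -0.8, -1], [0, 0.012, 0, -0.86, -1], [0, 0.012, 0, -0.86, -1]]}}

```text
time: 9.0
tool_pos: [0.545, -0.2655, 0.044]
tool_rot: [3.141, -0.0, 1.676]
contact_force: [2.0, 4.3, 1.1]
opening: 0.014
grip_force: 12.0
```

{"fn": "jog_arm", "kwargs": {"plan": [[0, 0, 0, 0, -1], [0, 0, 0, 0, -1]]}}

```text
time: 9.2
tool_pos: [0.545, -0.2655, 0.044]
tool_rot: [3.141, -0.0, 1.679]
contact_force: [2.8, 5.0, 1.3]
opening: 0.014
grip_force: 12.0
```

{"fn": "jog_arm", "kwargs": {"plan": [[0, 0, 0, 0, 0.2], [0, 0, 0, 0, 0.2], [0, 0, 0, 0, 0.2], [0, 0, 0, 0, 0.2], [0, 0, 0.5, 0, 0.2], [0, 0, 0.9, 0, 0.2], [0, 0, 0.9, 0, 0.2]]}}

```text
time: 9.9
tool_pos: [0.547, -0.2678, 0.1208]
tool_rot: [3.135, 0.006, 1.677]
contact_force: [0.0, -0.3, -0.2]
opening: 0.055
grip_force: 0.0
```

{"fn": "jog_arm", "kwargs": {"plan": [[0.24, 0.96, 0.1, 0.127, 0.2], [0.24, 0.96, 0.1, 0.127, 0.2], [0.24, 0.96, 0.1, 0.127, 0.2]]}}

```text
time: 10.2
tool_pos: [0.5643, -0.1859, 0.1238]
tool_rot: [3.141, -0.001, 1.881]
contact_force: [0.8, 0.3, -0.7]
opening: 0.0548
grip_force: 0.0
```

{"fn": "jog_arm", "kwargs": {"plan": [[0.24, 0.96, 0, 0.127, 0.2], [0.24, 0.96, 0, 0.127, 0.2], [0.24, 0.96, 0, 0.127, 0.2], [0.24, 0.96, 0, 0.127, 0.2]]}}

```text
time: 10.6
tool_pos: [0.5827, -0.1127, 0.1233]
tool_rot: [-3.141, 0.0, 2.076]
contact_force: [-0.7, -0.4, 0.1]
opening: 0.0555
grip_force: 0.0
```

```bash
python3 - <<'E'
from h import *
from cell import readout
import cv2
print(readout.observe()["tool_pos"],readout.observe()["tool_rot"])
img=cams.read_camera("scene")
a=cv2.resize(img[200:330,310:445],None,fx=4.5,fy=4.5,interpolation=cv2.INTER_CUBIC);cv2.imwrite("pics/p6.png",a)
E
```

```text
[ 0.58272752 -0.11272505  0.12327856] [-3.14067080e+00  3.51093662e-05  2.07613855e+00]
```

{"fn": "jog_arm", "kwargs": {"plan": [[0.01, 0.015, -0.5, 0, 0.2], [0.01, 0.015, -0.7, 0, 0.2], [0.01, 0.015, -0.7, 0, 0.2]]}}

```text
time: 10.95
tool_pos: [0.5815, -0.1123, 0.065]
tool_rot: [-3.138, -0.004, 2.074]
contact_force: [0.1, 0.2, 0.5]
opening: 0.0549
grip_force: 0.0
```

{"fn": "jog_arm", "kwargs": {"plan": [[0, 0, -0.28, 0, 0.2], [0, 0, -0.28, 0, 0.2], [0, 0, -0.28, 0, 0.2]]}}

```text
time: 11.25
tool_pos: [0.584, -0.1121, 0.0463]
tool_rot: [3.141, 0.001, 2.075]
contact_force: [-0.1, -0.5, 0.6]
opening: 0.055
grip_force: 0.0
```

{"fn": "jog_arm", "kwargs": {"plan": [[0, 0, 0, 0, -1], [0, 0, 0, 0, -1], [0, 0, 0, 0, -1], [0, 0, 0, 0, -1], [0, 0, 0, 0, -1], [0, 0, 0, 0, -1], [0, 0, 0, 0, -1], [0, 0, 0, 0, -1]], "squeeze": 12}}

```text
time: 12.05
tool_pos: [0.5839, -0.1111, 0.0455]
tool_rot: [3.141, 0.0, 2.076]
contact_force: [1.5, 0.5, 0.7]
opening: 0.0138
grip_force: 11.9
```

Gripped. Turning +82.2° to yellow.

{"fn": "jog_arm", "kwargs": {"plan": [[0, 0, 0, 0.09, -1], [0, 0, 0, 0.17, -1], [0, 0, 0, 0.25, -1], [0, 0, 0, 0.33, -1], [0, 0, 0, 0.41, -1], [0, 0, 0, 0.49, -1], [0, 0, 0, 0.57, -1], [0, 0, 0, 0.65, -1], [0, 0, 0, 0.73, -1], [0, 0, 0, 0.81, -1], [0, 0, 0, 0.89, -1], [0, 0, 0, 0.914, -1]]}}

```text
time: 13.25
tool_pos: [0.5843, -0.1101, 0.0455]
tool_rot: [3.141, 0.001, -2.767]
contact_force: [1.5, 4.1, 1.2]
opening: 0.014
grip_force: 11.9
```

{"fn": "jog_arm", "kwargs": {"plan": [[0, 0, 0, 0, -1], [0, 0, 0, 0, -1]]}}

```text
time: 13.45
tool_pos: [0.5843, -0.1101, 0.0455]
tool_rot: [3.141, 0.001, -2.772]
contact_force: [3.0, 4.5, 1.3]
opening: 0.014
grip_force: 12.0
```

{"fn": "jog_arm", "kwargs": {"plan": [[0, 0, 0, 0, 0.2], [0, 0, 0, 0, 0.2], [0, 0, 0, 0, 0.2], [0, 0, 0, 0, 0.2], [0, 0, 0.5, 0, 0.2], [0, 0, 1, 0, 0.2], [0, 0, 1, 0, 0.2]]}}

```text
time: 14.15
tool_pos: [0.5871, -0.1125, 0.1313]
tool_rot: [-3.135, 0.008, -2.771]
contact_force: [0.6, 0.7, -0.0]
opening: 0.0547
grip_force: 0.0
```

{"fn": "jog_arm", "kwargs": {"plan": [[-0.88, -0.81, 0, -0.389, 0], [-0.88, -0.81, 0, -0.389, 0], [-0.88, -0.81, 0, -0.389, 0], [-0.88, -0.81, 0, -0.389, 0], [-0.88, -0.81, 0, -0.389, 0], [-0.88, -0.81, 0, -0.389, 0], [-0.88, -0.81, 0, -0.389, 0]]}}

```text
time: 14.85
tool_pos: [0.5134, -0.1758, 0.1252]
tool_rot: [3.141, -0.0, 2.904]
contact_force: [-0.2, -0.4, -0.3]
opening: 0.0457
grip_force: 0.0
```

{"fn": "jog_arm", "kwargs": {"plan": [[0.01, 0, -0.4, 0, 0], [0.01, 0, -0.75, 0, 0], [0.01, 0, -0.75, 0, 0], [0.01, 0, -0.75, 0, 0]]}}

```text
time: 15.25
tool_pos: [0.5143, -0.1759, 0.0656]
tool_rot: [3.141, -0.001, 2.902]
contact_force: [-0.2, 0.4, 1.3]
opening: 0.0457
grip_force: 0.0
```

{"fn": "jog_arm", "kwargs": {"plan": [[0, 0, -0.2, 0, 0], [0, 0, -0.2, 0, 0], [0, 0, -0.2, 0, 0]]}}

```text
time: 15.55
tool_pos: [0.5148, -0.1763, 0.0507]
tool_rot: [-3.141, 0.002, 2.901]
contact_force: [0.2, -0.6, 0.0]
opening: 0.046
grip_force: 0.0
```

{"fn": "jog_arm", "kwargs": {"plan": [[0, 0, 0, 0, -1], [0, 0, 0, 0, -1], [0, 0, 0, 0, -1], [0, 0, 0, 0, -1], [0, 0, 0, 0, -1], [0, 0, 0, 0, -1], [0, 0, 0, 0, -1]], "squeeze": 12}}

```text
time: 16.25
tool_pos: [0.5144, -0.1757, 0.0497]
tool_rot: [3.141, 0.0, 2.901]
contact_force: [1.1, 3.5, 2.9]
opening: 0.0162
grip_force: 12.0
```

{"fn": "jog_arm", "kwargs": {"plan": [[0.03, -0.008, 0, 0, -1], [0.06, -0.015, 0, 0, -1], [0.09, -0.022, 0, 0, -1], [0.12, -0.03, 0, 0, -1], [0.12, -0.03, 0, 0, -1]]}}

```text
time: 16.75
tool_pos: [0.5244, -0.1782, 0.0496]
tool_rot: [3.141, 0.001, 2.901]
contact_force: [1.1, 4.7, 4.7]
opening: 0.016
grip_force: 12.0
```

{"fn": "jog_arm", "kwargs": {"plan": [[0.03, -0.008, 0, 0, -1], [0.06, -0.015, 0, 0, -1], [0.09, -0.022, 0, 0, -1], [0.12, -0.03, 0, 0, -1], [0.14, -0.034, 0, 0, -1], [0.14, -0.034, 0, 0, -1]]}}

```text
time: 17.35
tool_pos: [0.5338, -0.1805, 0.0495]
tool_rot: [3.141, -0.003, 2.901]
contact_force: [-5.3, 5.4, 8.9]
opening: 0.0162
grip_force: 12.0
```

The end stop can be felt (-5 N after about 20 mm). Releasing and retreating for a look.

{"fn": "jog_arm", "kwargs": {"plan": [[0, 0, 0, 0, 0], [0, 0, 0, 0, 0], [0, 0, 0, 0, 0], [0, 0, 0, 0, 0], [0, 0, 0.5, 0, 0], [0, 0, 1, 0, 0], [0, 0, 1, 0, 0]]}}

```text
time: 18.05
tool_pos: [0.5382, -0.1829, 0.1349]
tool_rot: [-3.139, 0.01, 2.901]
contact_force: [0.8, -0.3, 0.1]
opening: 0.0458
grip_force: 0.0
```

{"fn": "jog_arm", "kwargs": {"plan": [[-0.6, 1, 0.9, 0, 0], [-0.6, 1, 0.9, 0, 0], [-0.6, 1, 0.9, 0, 0], [-0.6, 1, 0.9, 0, 0]]}}

```text
time: 18.45
tool_pos: [0.4873, -0.1003, 0.2031]
tool_rot: [-3.141, 0.004, 2.903]
contact_force: [0.5, 0.5, 0.7]
opening: 0.046
grip_force: 0.0
```

{"fn": "jog_arm", "kwargs": {"plan": [[-0.6, 1, 0, 0, 0], [-0.6, 1, 0, 0, 0], [-0.6, 1, 0, 0, 0]]}}

```text
time: 18.75
tool_pos: [0.4366, -0.0187, 0.2001]
tool_rot: [3.141, -0.004, 2.903]
contact_force: [-0.6, -0.5, 0.1]
opening: 0.0458
grip_force: 0.0
```

{"fn": "jog_arm", "kwargs": {"plan": [[-0.2, 1, 0, 0, 0], [-0.2, 1, 0, 0, 0], [-0.2, 1, 0, 0, 0], [-0.2, 1, 0, 0, 0]]}}

```text
time: 19.15
tool_pos: [0.4236, 0.0583, 0.2006]
tool_rot: [-3.141, -0.001, 2.902]
contact_force: [0.3, -0.9, 0.1]
opening: 0.046
grip_force: 0.0
```

```bash
python3 - <<'E'
from cell import cams
import cv2,numpy as np
b=cams.read_camera("top")[140:240,318:448];a=cams.read_camera("scene")[220:330,310:445]
cv2.imwrite("pics/p7.png",np.hstack([cv2.resize(x,(400,330),interpolation=cv2.INTER_CUBIC) for x in(a,b)]))
E
```

```text
(no output)
```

View pics/p7.png

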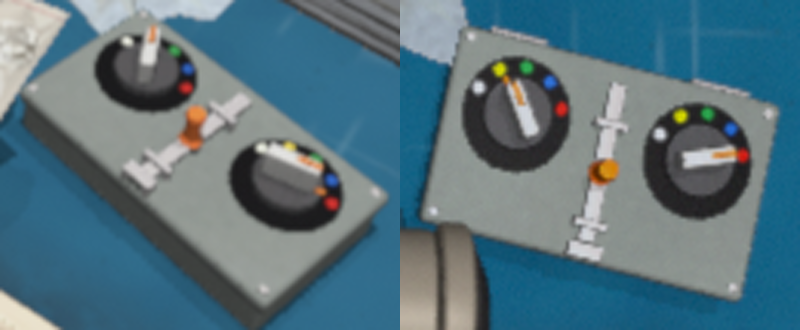

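Both dials look to be on their colours and the bolt has moved back. I'll check the numbers from this picture.

```bash
python3 - <<'E'
from h import *
def t(x,y,z): return back("top",(318+(x-400+.5)*.325-.5,140+(y+.5)/3.3-.5),z)
def s(x,y,z): return back("scene",(310+(x+.5)*.3375-.5,220+(y+.5)/3-.5),z)
an=lambda v:np.degrees(np.arctan2(v[1],v[0]))
L=np.array([.584,-.111]);R=np.array([.5453,-.2660])
print("bars L",an(t(507,78,.093)-t(530,135,.093)),"R",an(t(737,152,.093)-t(684,161,.093)))
print("scene bars L",an(s(153,27,.093)-s(145,63,.093)),"R",an(s(322,167,.093)-s(260,148,.093)))
print("scene R tip",an(s(320,190,.057)-R),np.linalg.norm(s(320,190,.057)-R),"red",an(s(332,203,.056)-R),"blue",an(s(332,181,.056)-R))
h0=np.array([.5142,-.176]);print("handle move",((t(607,171,.098)-h0)@[.971,-.2385]),((s(195,113,.098)-h0)@[.971,-.2385]))
im=cams.read_camera("top")   # numeric: orange bar-top line & handle
import cv2
hsv=cv2.cvtColor(im,cv2.COLOR_BGR2HSV);m=cv2.inRange(hsv,(8,130,120),(18,255,255));m[:140]=0;m[240:]=0;m[:,:318]=0;m[:,448:]=0
n,_,st,ce=cv2.connectedComponentsWithStats(m)
for i in range(1,n):
    P=back("top",ce[i],.093);print(st[i][4],P.round(4),an(P-L).round(1),np.linalg.norm(P-L).round(3),an(P-R).round(1),np.linalg.norm(P-R).round(3))
E
```

```text
bars L 22.51373035004078 R -81.24737349276555
scene bars L 20.192135095531047 R -75.65499809938787
scene R tip -65.30766880707347 0.0281847228283988 red -80.7028858063399 blue -47.648487928592765
handle move 0.018423476818374956 0.020510904249592662
5 [ 0.6043 -0.0964] 35.6 0.025 70.8 0.18
7 [ 0.5939 -0.1066] 24.0 0.011 73.0 0.167
12 [ 0.5455 -0.2795] -102.9 0.173 -89.1 0.014
36 [ 0.533  -0.1773] -127.6 0.084 97.9 0.09
```

Left bar reads about 21° (target 21°) and right bar about -81° (target -84°). The bolt is about 19–20 mm back, and the arm is clear of everything. Handing in.

```bash
python3 -c "
from cell import ticket
print(ticket.hand_in())"
```

```text
the job is handed in; nothing more can be done
None
```

I turned the left dial to yellow and the right dial to red, pushed the bolt about 19–20 mm back to its end stop, moved the arm clear and handed the job in; no verdict came back.

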